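# Steer the alignment laser's spot into the ring mark

### The arm

A 6-joint arm with a two-finger parallel gripper is mounted at the origin on the work surface. World frame = base frame: x ahead of the robot, y to its left, z up, the work surface at z = 0. Lengths are in m, angles in degrees, forces in N, time in s.
With the tool pointing down it reaches from about 0.25 to 0.725 m from the base axis. Payload 9.7 kg.
Tool frame: the origin (TCP) lies between the finger pads; the fingertips stand 11 mm ahead of it and the grasp point (between the pads) lies 8 mm behind it; y points along the fingers, x is the direction in which the jaws open and shut, and the axes are right-handed (so a half turn about y gives the same grasp; the last joint's range is limited). The gripper opens to 85 mm and grips with 20 to 120 N. Pads are 22 mm wide; open, the fingers measure 114 mm over their backs; the gripper's body (76 mm by 85 mm) begins 54 mm behind the grasp point. The pads swing forward as they close: fully open they stand 13 mm farther back than shut.
Start: joints at [72.766, 4.979, 10.078, 95.1, 0, 90], TCP at [0.163, 0.525, 0.242] pointing down, gripper open.
Joint ranges: [-179.16, 179.16], [-48.56, 103.87], [-65.8, 70.77], [-126.05, 130.52], [-82.76, 87.17], [-180, 180]. Speed limits (degrees/s): [127.2, 127.2, 147.25, 180, 180, 180].

### API

Orientations are given as [roll, pitch, yaw] about the fixed x, y, z axes, in that order (R = Rz(yaw) Ry(pitch) Rx(roll)).
In Python, from workcell import bot, vision gives the robot as it stands. The module is installed in compiled form; this text tells all that it offers.
- The arm moves only by the shell command python3 -m crank 'ROWS' [OPENING] [FORCE]. ROWS is text: rows parted by semicolons, each of 6 numbers parted by spaces: the shift along the tool's x, y, z in m, then the turn, a rotation vector about the tool's x, y, z in rad. A call has 1 to 8 rows; each row is the pose to reach, as a shift and turn from the pose commanded when the call began, along the tool's axes at that moment; what a row does not reach only later rows make up. A row lasts 1/10 s, in which the tool goes at most 50 mm and 8.59 degrees, less where a joint would pass 70% of its speed; a pose out of reach is approached as far as the arm can. A call with a gripper value outside its range is refused whole. OPENING is the gripper's target within -1 to 1 (shut at 1, half-way at 0, fully open at -1), set as the call begins (- or left out, the last holds). The fingers move at their own pace and stop on an object; FORCE is the grip in N (left out, the last holds). Time passes only in rows, so rows that repeat a pose let the fingers close. It gives the time, the measured TCP pose, the force and the opening at its end, in the units of the state.
- bot.get_obs(): the state, without advancing time (a new reading comes with each control period).
- vision.camera(name): name is "scene" or "top"; returns the picture (420x560x3 uint8, red, green, blue); there is no depth.
- vision.get_calibration(name): a dict with "fx", "fy", "cx", "cy" (pixels), "rvec" (rotation vector, rad) and "tvec" (3), from world to camera coordinates, as OpenCV has them. Camera axes: x right, y down, z forward; pixel columns grow to the right and rows downward; lengths in m; the calibration is good to about 2 mm. A picture is of the moment at which its call begins. get_calibration takes no time and is no camera call.
- bot.job_done(): hands the job in, once; it reports no verdict.
The state is a dict: "time": time; "q": joint angles; "qd": joint speeds; "joint_efforts": joint torques, N m; "ee_pos": TCP position; "tcp_rot": TCP orientation; "wrist_force": force on the tool from outside, world axes, zero at the start; "torque": the same for the moment, N m; "opening": finger opening in m.
Only numpy, scipy, OpenCV 4.12 (cv2) and the standard library are available. Lean on these libraries where they do the work, as an engineer would, in place of code of your own. Each camera call takes 0.05 s, during which the arm holds its last target. There are 200 camera calls.

### The job

This bench rig checks wheel-alignment lasers: a slanting mirror in its head throws a red spot down onto the white target plate. Turn the rig's two bar-headed adjusting screws, one after the other, until the whole red spot lies inside the round ring mark (not the square, triangle or cross), then let go of the screws. Leave the other things on the bench where they are.

Things in the scene. Friction and masses are not known exactly. Their poses are not given: they have to be found in the camera images.
- rig: The fixed rig. Origin: centre of the underside of its grey base plate (170 mm along rig x, 510 mm along rig y, 12 mm thick), z up. In a row along rig y: an aluminium drive post at y = -195 mm, the mirror head at y = -85 mm, and the flat white target plate (150 x 150 mm, top 20 mm above the bench) centred at y = 175 mm.
- head_axis (a point): Middle of the top of the mirror head, at rig (0, -85, 140) mm, on the vertical axis about which the head pans: an aluminium yoke with a top 72 x 60 mm, a slanting mirror between its cheeks and a laser below. The spot lies straight out from this axis on the plate, 260 mm away (horizontally) with both screws at 0.
- post_top (a point): Middle of the top of the fixed drive post (50 x 46 mm, 140 mm high), at rig (0, -195, 140) mm.
- screw_tilt (a joint): Angle (rad) of the tilt screw, the one on top of the mirror head. Grows clockwise seen from above; stops at -1.8 and 1.8, starts within 0.25 of 0. Each rad clockwise draws the spot 30 mm straight towards the head axis (anticlockwise: away from it), in proportion and at once. Stiffness 0.04 N m; stays where left.
- screw_tilt_grip (a point): Centre of the steel bar head of the tilt screw (on the head), on its vertical axis, at rig (0, -85, 165) mm. Bar 44 mm long (point x), 11 mm thick (point y), 26 mm high (13 mm above and below this point); under it 10 mm of stem, 12 mm across; flat top 25 mm below this point. At 0 the bar lies along rig x (plus the head's pan); the point turns with it. Pinch the 11 mm thickness from above.
- screw_pan (a joint): Angle (rad) of the pan screw, the one on the drive post at the end of the rig. Grows clockwise seen from above; stops at -1.8 and 1.8, starts within 0.25 of 0. Each rad clockwise pans the head clockwise by 0.115 rad about its axis, so the spot swings about 30 mm towards rig +x (anticlockwise: towards rig -x), in proportion and at once. Stiffness 0.04 N m; stays where left.
- screw_pan_grip (a point): Centre of the steel bar head of the pan screw (on the post), on its vertical axis, at rig (0, -195, 165) mm. Bar 44 mm long (point x), 11 mm thick (point y), 26 mm high (13 mm above and below this point); under it 10 mm of stem, 12 mm across; flat top 25 mm below this point. At 0 the bar lies along rig x; the point turns with it. Pinch the 11 mm thickness from above.
- spot_centre (a point): Centre of the red laser spot, a round patch of light 16 mm across on the target plate, 21 mm above the bench; it can be moved only with the two screws. With both screws at 0 it lies at the plate's centre.
- mark_ring: The ring mark to hit: a thin black ring on the target plate, 34 mm inside diameter, 40 mm outside; origin at its centre, on the plate. One of four thin flat marks, about 27 mm off the plate's centre both ways, in four corners that change from run to run; its axes lie along those of the rig.
- mark_square: Black square outline, about 33 mm side, on the target plate: not the mark to use. Origin at its centre.
- mark_triangle: Black triangle outline, about 35 mm side, on the target plate: not the mark to use. Origin at its centre.
- mark_cross: Black cross of two 37 mm bars, on the target plate: not the mark to use. Origin at its centre.
- socket: small plain steel socket, an upright cylinder 22 mm across, 28 mm high, standing on the rig's base; bystander
- nut: steel hexagon nut, about 22 mm across, 10 mm high, lying on the rig's base; bystander
- wrench: steel wrench lying flat on the bench beyond the rig; bystander
- screwdriver: blue-handled screwdriver lying on the bench beyond the rig; bystander
- oil_bottle: yellow oil bottle, 64 mm across, 170 mm high, standing on the bench to the left; bystander
- grease_can: red can, 80 mm across, 90 mm high, standing on the bench to the right; bystander
- parts_tray: open steel tray, 140 x 200 x 40 mm, on the bench to the right; bystander

How it is judged:
By the outcome, as a careful person would: the job done as asked, in the order asked, and still so for the second after the job is handed in, with the robot touching nothing.
It also fails if it takes over 48 s, if anything falls off the work surface, if the arm or the gripper's body presses on something with over 40 N, if the wrist force passes 120 N, or if a joint passes its speed limit or range.

## Working session

There is one attempt and no reset: what is moved stays moved. The work goes in short steps, Python scripts to look and compute and a shell command to move; the robot and the scene stay as the last step left them, time stands still between calls to the robot, and variables do not carry over. Pictures are saved under pics/ and viewed, about 8 in all and at most 12, crops included, and the job is handed in when it is done.

```bash
mkdir -p pics; python3 - <<'E'
from workcell import bot, vision
import cv2
for n in ("scene","top"):
    im=vision.camera(n); cv2.imwrite(f"pics/{n}0.png",im[:,:,::-1])
    c=vision.get_calibration(n); print(n,c)
o=bot.get_obs(); print({k:o[k] for k in("time","ee_pos","tcp_rot","opening","wrist_force")})
E
```

```text
scene {'fx': 478.3138210537263, 'fy': 478.3138210537263, 'cx': 284.7163102674898, 'cy': 204.9128262079425, 'rvec': array([ 2.50162379,  0.72298802, -0.19639509]), 'tvec': array([-0.5490828 , -0.16678963,  1.60633887])}
top {'fx': 429.2898467760138, 'fy': 429.2898467760138, 'cx': 284.61533826942645, 'cy': 213.6966706478384, 'rvec': array([ 2.18001487, -2.12018403,  0.12960289]), 'tvec': array([0.04113825, 0.6333796 , 1.30024432])}
{'time': 0.1, 'ee_pos': array([0.16290263, 0.52511559, 0.2416523 ]), 'tcp_rot': array([-9.00014798e+01,  6.93517647e-02,  7.27659776e+01]), 'opening': 0.08558589066672297, 'wrist_force': array([ 0.48024605, -0.58060278,  0.24230017])}
```

View pics/scene0.png

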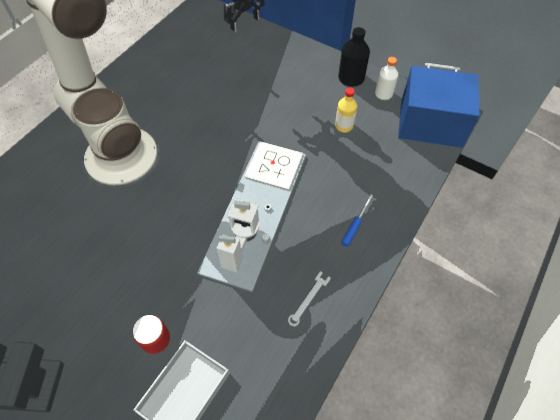

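View pics/top0.png

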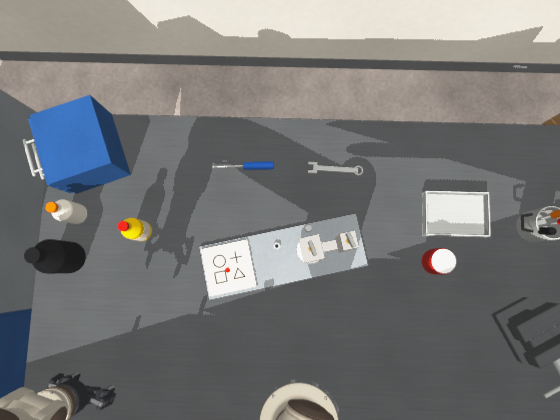

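The top view shows the plate around (229,268): ring (220,261), cross (236,257), square (221,277), triangle (239,272), spot (227,270). The mirror head is at (311,248) and the drive post at (348,240). Next I'll measure the plate and base outlines and crop in on the screws.

```bash
cat > h.py <<'E'
import numpy as np, cv2
from workcell import bot, vision
def cal(n):
    c=vision.get_calibration(n); return np.array([[c["fx"],0,c["cx"]],[0,c["fy"],c["cy"]],[0,0,1.]]),c["rvec"],c["tvec"]
def toplane(n,uv,z):
    K,r,t=cal(n); R=cv2.Rodrigues(r)[0]; uv=np.atleast_2d(np.asarray(uv,float))
    d=(np.c_[uv,np.ones(len(uv))]@np.linalg.inv(K).T)@R; o=-R.T@t
    return o+d*((z-o[2])/d[:,2])[:,None]
def proj(n,P):
    K,r,t=cal(n); return cv2.projectPoints(np.atleast_2d(P).astype(float),r,t,K,None)[0][:,0]
def spot(n,im):
    # weighted centroid of redness on/near the plate
    f=im.astype(float); w=f[:,:,0]-np.maximum(f[:,:,1],f[:,:,2]); w[w<40]=0
    box=dict(top=(200,235,260,302),scene=(240,135,308,195))[n]; m=np.zeros_like(w); m[box[1]:box[3],box[0]:box[2]]=1; w*=m
    ys,xs=np.mgrid[:w.shape[0],:w.shape[1]]; return np.array([(w*xs).sum(),(w*ys).sum()])/w.sum()
E
python3 - <<'E'
from h import *
for n in("top","scene"):
    im=cv2.imread(f"pics/{n}0.png")[:,:,::-1]
    s=spot(n,im); print(n,"spot",s,toplane(n,s,.021)[0])
    box=dict(top=(195,230,265,305),scene=(235,132,312,200))[n]
    g=cv2.cvtColor(im,cv2.COLOR_RGB2GRAY); r=im[:,:,0]
    m=np.zeros_like(g); m[box[1]:box[3],box[0]:box[2]]=(r[box[1]:box[3],box[0]:box[2]]>(215))*255
    m=cv2.morphologyEx(m,cv2.MORPH_OPEN,np.ones((2,2)))
    cs=cv2.findContours(m,cv2.RETR_CCOMP,cv2.CHAIN_APPROX_NONE)
    c=max(cs[0],key=cv2.contourArea); h=cv2.convexHull(c)[:,0]; 
    W=toplane(n,h,.02)[:,:2]; q=cv2.minAreaRect((W*1000).astype(np.float32)); print("plate",q)
    # grey base
    for cc in cs[0]:
        if 15<cv2.contourArea(cc)<250 and cc is not c:
            print("hole",toplane(n,[cv2.minEnclosingCircle(cc)[0]],.02)[0],cv2.contourArea(cc))
    b=dict(top=(195,205,375,305),scene=(195,135,312,295))[n]
    cv2.imwrite(f"pics/{n}_crop.png",cv2.resize(im[b[1]:b[3],b[0]:b[2],::-1],None,fx=4.4 if n=="top" else 3.7,fy=4.4 if n=="top" else 3.7,interpolation=cv2.INTER_CUBIC))
E
```

```text
top spot [227.02854646 269.59860181] [0.45374662 0.23373235 0.021     ]
plate ((456.77215576171875, 228.01858520507812), (152.22225952148438, 149.2704620361328), 13.544289588928223)
hole [0.42910775 0.23596015 0.02      ] 26.5
hole [0.42880433 0.25156432 0.02      ] 64.0
hole [0.43889578 0.19434572 0.02      ] 52.5
hole [0.4611722  0.25623512 0.02      ] 17.0
hole [0.47314856 0.27249723 0.02      ] 16.5
hole [0.48465695 0.25107557 0.02      ] 29.5
hole [0.49065376 0.20423821 0.02      ] 40.0
scene spot [272.36872038 161.95924171] [0.45255686 0.23545508 0.021     ]
plate ((464.4912109375, 229.291259765625), (151.9521942138672, 151.76246643066406), 13.571035385131836)
hole [0.4419966  0.18981495 0.02      ] 19.0
hole [0.45559823 0.2045895  0.02      ] 16.0
```

View pics/top_crop.png

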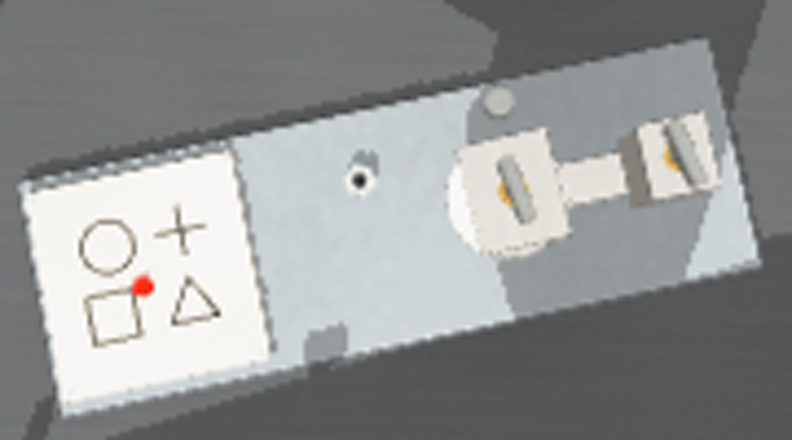

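View pics/scene_crop.png

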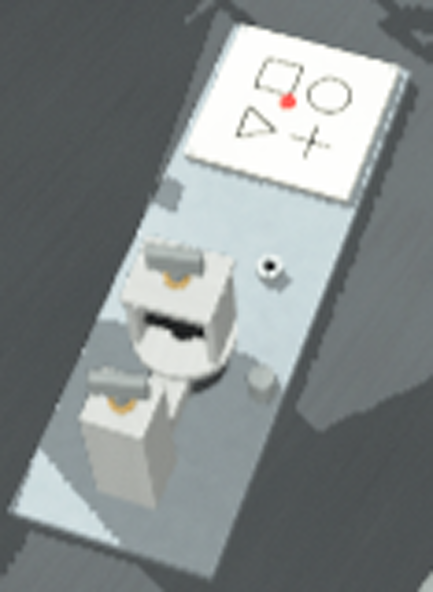

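The ring is in the rig (+x,+y) corner: top crop (108,247), scene crop (329,96). The spot is near (143,286) and (288,101), just touching the square. I'll fit the rig pose to the corners I picked and triangulate the bars.

```bash
cat > fit.py <<'E'
from h import *
from scipy.optimize import least_squares
T=lambda u,v:(195+(u+.5)/4.4-.5,205+(v+.5)/4.4-.5); S=lambda u,v:(195+(u+.5)/3.7-.5,135+(v+.5)/3.7-.5)
obs=[("top",T(710,38),(85,-255,12)),("top",T(762,265),(-85,-255,12)),("top",T(62,415),(-85,255,12)),
("top",T(233,150),(75,100,20)),("top",T(272,350),(-75,100,20)),("top",T(24,195),(75,250,20)),
("scene",S(10,513),(-85,-255,12)),("scene",S(212,579),(85,-255,12)),("scene",S(237,25),(-75,250,20)),("scene",S(400,68),(75,250,20)),("scene",S(351,200),(75,100,20)),("scene",S(187,155),(-75,100,20)),
("top",T(518,189),(0,-85,178)),("top",T(688,156),(0,-195,178)),("scene",S(174,257),(0,-85,178)),("scene",S(119,381),(0,-195,178))]
def rig(p,P):
    c,s=np.cos(p[2]),np.sin(p[2]); P=np.array(P)/1000.
    return np.array([p[0]+c*P[0]-s*P[1],p[1]+s*P[0]+c*P[1],P[2]])
f=lambda p:np.concatenate([proj(n,rig(p,P))[0]-uv for n,uv,P in obs])
r=least_squares(f,[.44,.06,.23],loss="soft_l1",x_scale=[.1,.1,.1]); p=r.x
if __name__=="__main__":
    print("rig",p[:2],np.degrees(p[2])); print(f(p).reshape(-1,2).round(1).tolist())
    tri={}
    for nm,a,b in(("tilt",T(518,189),S(174,257)),("pan",T(688,156),S(119,381))):
        Ps=[]
        for n in("top","scene"):
            K,rv,t=cal(n);Ps.append(K@np.c_[cv2.Rodrigues(rv)[0],t])
        X=cv2.triangulatePoints(*Ps,np.array(a)[:,None],np.array(b)[:,None]);print(nm,(X[:3]/X[3]).ravel(),rig(p,(0,-85 if nm=="tilt" else -195,178)))
    for nm,e in(("tilt",((507,155),(530,222))),("pan",((673,122),(703,188)))):
        W=toplane("top",[T(*x) for x in e],.178);d=W[0]-W[1];print(nm,"bar dir deg",np.degrees(np.arctan2(d[1],d[0])),W.mean(0))
    c,s=np.cos(p[2]),np.sin(p[2]);R=np.array([[c,s],[-s,c]])
    for n,uv,z in(("top",T(108,247),.02),("scene",S(329,96),.02)):
        im=cv2.imread(f"pics/{n}0.png")[:,:,::-1]
        w=toplane(n,uv,z)[0];sp=toplane(n,spot(n,im),.021)[0]
        print(n,"ring rig",R@(w[:2]-p[:2])*1000,"spot rig",R@(sp[:2]-p[:2])*1000)
E
python3 fit.py
```

```text
rig [0.50338564 0.06012654] 13.572868028863791
[[-0.2, -0.8], [0.3, 0.1], [-0.0, 0.2], [-0.4, -0.2], [0.1, 1.5], [0.3, -0.6], [-0.7, -0.2], [0.2, -0.0], [1.7, 0.3], [0.0, 0.1], [-0.9, 0.1], [-0.8, -0.3], [0.1, -0.6], [0.1, -1.3], [0.1, -1.1], [-0.4, -0.6]]
tilt [ 0.52218951 -0.02245716  0.17142639] [ 0.5233336 -0.0224996  0.178    ]
pan [ 0.54730458 -0.12882755  0.17146624] [ 0.5491486  -0.12942754  0.178     ]
tilt bar dir deg 20.15891400837044 [ 0.5219807  -0.02259074  0.178     ]
pan bar dir deg 25.071504046435262 [ 0.54607908 -0.12910722  0.178     ]
top ring rig [ 24.62702203 199.46425718] spot rig [ -7.51059252 180.40676691]
scene ring rig [ 24.43796319 200.24215844] spot rig [ -8.26282736 182.36059923]
```

```bash
cat > go.py <<'E'
import sys; from h import *
from scipy.spatial.transform import Rotation as Ro
# usage: go.py x y z yaw -> shift & turn in tool axes
o=bot.get_obs(); R=Ro.from_euler("xyz",o["tcp_rot"],degrees=True); x,y,z,w=map(float,sys.argv[1:])
print("t",o["time"],"q",o["q"].round(1),"F",o["wrist_force"].round(1),"op",round(o["opening"],4),o["ee_pos"].round(4),o["tcp_rot"].round(1))
print(R.inv().apply(np.array([x,y,z])-o["ee_pos"]).round(4),(R.inv()*Ro.from_euler("xyz",[-90,0,w],degrees=True)).as_rotvec().round(3))
E
python3 go.py .523 -.0225 .24 112
python3 -m crank '-.416 .002 -.506 0 -.685 0;-.416 .002 -.506 0 -.685 0;-.416 .002 -.506 0 -.685 0;-.416 .002 -.506 0 -.685 0;-.416 .002 -.506 0 -.685 0;-.416 .002 -.506 0 -.685 0;-.416 .002 -.506 0 -.685 0;-.416 .002 -.506 0 -.685 0' 0 40
python3 go.py .523 -.0225 .24 112
```

```text
t 0.1 q [72.8  5.  10.  95.1 -0.  90. ] F [ 0.5 -0.6  0.2] op 0.0856 [0.1629 0.5251 0.2417] [-90.    0.1  72.8]
[-0.4163  0.0022 -0.5062] [-0.    -0.685 -0.001]
time: 0.9
ee_pos: [0.3745, 0.2035, 0.2411]
tcp_rot: [-90.0, -0.0, 112.0]
wrist_force: [0.3, 1.3, 0.9]
opening: 0.0426
t 0.9 q [ 28.5 -11.9  -6.1  95.8   0.    6.5] F [0.3 1.3 0.9] op 0.0426 [0.3745 0.2035 0.2411] [-90.  -0. 112.]
[-0.2652  0.0011 -0.0528] [0.    0.001 0.   ]
```

```bash
python3 -m crank '-.265 .001 -.053 0 0 0;-.265 .001 -.053 0 0 0;-.265 .001 -.053 0 0 0;-.265 .001 -.053 0 0 0;-.265 .001 -.053 0 0 0;-.265 .001 -.053 0 0 0;-.265 .001 -.053 0 0 0;-.265 .001 -.053 0 0 0'
python3 go.py .523 -.0225 .162 112
python3 - <<'E'
from h import *
a=vision.camera("top");b=vision.camera("scene")
print(spot("top",a),spot("scene",b))
A=cv2.resize(a[200:300,200:380],None,fx=4,fy=4,interpolation=cv2.INTER_CUBIC);B=cv2.resize(b[170:290,190:290],None,fx=4,fy=4,interpolation=cv2.INTER_CUBIC)[:400]
cv2.imwrite("pics/p1.png",np.vstack([A])[:,:,::-1]);
C=np.zeros((560,800,3),np.uint8);C[:400,:400]=B[:400,:400];C[:400,400:]=A[:400,200:600]
cv2.imwrite("pics/p1.png",C[:400,:,::-1])
E
```

```text
time: 1.7
ee_pos: [0.5222, -0.0205, 0.2397]
tcp_rot: [-89.9, -0.0, 112.0]
wrist_force: [0.3, -0.5, 0.1]
opening: 0.0428
t 1.7 q [ -2.3   1.2   5.9  94.7   0.  -24.2] F [ 0.3 -0.5  0.1] op 0.0428 [ 0.5222 -0.0205  0.2397] [-89.9  -0.  112. ]
[-0.0022  0.0777 -0.0001] [-0.001 -0.001  0.001]
[227.02464604 269.60513896] [272.30940704 162.00044583]
```

View pics/p1.png

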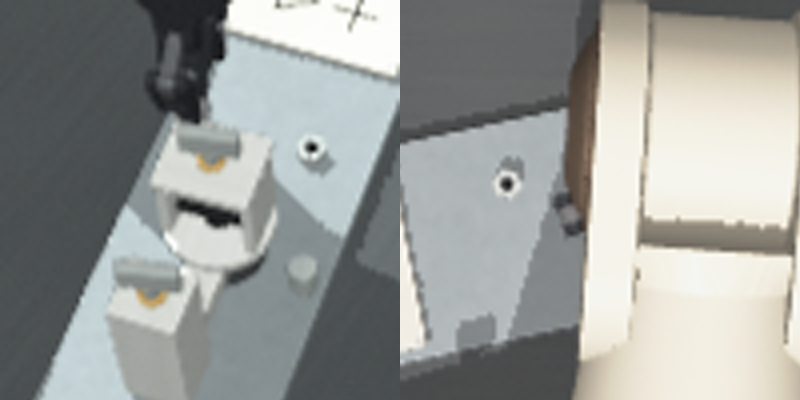

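The spot is still visible in both views, and the gripper is above the tilt bar. I'll descend and close gently.

```bash
python3 -m crank '-.002 .02 0 0 0 0;-.002 .04 0 0 0 0;-.002 .055 0 0 0 0;-.002 .07 0 0 0 0;-.002 .077 0 0 0 0;-.002 .077 0 0 0 0' && python3 -m crank '0 0 0 0 0 0;0 0 0 0 0 0;0 0 0 0 0 0;0 0 0 0 0 0;0 0 0 0 0 0;0 0 0 0 0 0' 1 40
cat > look.py <<'E'
from fit import *
c,s=np.cos(p[2]),np.sin(p[2]);R=np.array([[c,s],[-s,c]])
ring=dict(top=np.array([24.6,199.5]),scene=np.array([24.4,200.2]))
for n in("top","scene"):
    sp=R@(toplane(n,spot(n,vision.camera(n)),.021)[0][:2]-p[:2])*1000; q=ring[n]; A=np.array([0,-85])
    pol=lambda v:(np.hypot(*(v-A)),np.arctan2(v[0],v[1]+85))
    dr,da=np.array(pol(q))-pol(sp); print(n,"spot",sp.round(1),"err",(q-sp).round(1),"turn cw tilt",(-dr/30).round(3),"pan",(da/.115).round(3))
o=bot.get_obs();print(o["time"],o["q"].round(1),o["ee_pos"].round(4),o["tcp_rot"].round(1),o["opening"],o["torque"].round(2))
E
python3 look.py
```

```text
time: 2.4
ee_pos: [0.5227, -0.0218, 0.1625]
tcp_rot: [-89.9, -0.0, 112.1]
wrist_force: [-0.2, -0.6, -0.5]
opening: 0.0428
time: 3.0
ee_pos: [0.5234, -0.0214, 0.1643]
tcp_rot: [-90.1, -0.1, 112.1]
wrist_force: [-1.8, 5.9, 3.1]
opening: 0.01
top spot [ -7.3 179.9] err [31.9 19.6] turn cw tilt -0.684 pan 0.99
scene spot [ -8.5 181.1] err [32.9 19.1] turn cw tilt -0.667 pan 1.02
3.1 [ -2.4   0.5  -3.2  86.2   0.1 -24.5] [ 0.5234 -0.0214  0.1643] [-9.010e+01 -1.000e-01  1.121e+02] 0.01020082949382123 [1.1  0.45 0.01]
```

Gripped (opening 10 mm). Now I'll turn the tilt screw anticlockwise by about 0.68 rad.

```bash
python3 -m crank '0 0 0 0 -.1 0;0 0 0 0 -.2 0;0 0 0 0 -.3 0;0 0 0 0 -.4 0;0 0 0 0 -.5 0;0 0 0 0 -.6 0;0 0 0 0 -.68 0;0 0 0 0 -.68 0'; python3 look.py
```

```text
time: 3.9
ee_pos: [0.5232, -0.0212, 0.1643]
tcp_rot: [-90.1, -0.0, 151.2]
wrist_force: [-2.7, 6.8, 4.1]
opening: 0.0099
top spot [ -7.9 200.1] err [32.5 -0.6] turn cw tilt -0.011 pan 0.99
scene spot [ -8.2 201.2] err [32.6 -1. ] turn cw tilt 0.003 pan 0.992
4.0 [ -2.4   0.5  -3.3  86.3   0.1 -63.4] [ 0.5232 -0.0212  0.1643] [-90.1  -0.  151. ] 0.010041988641718359 [1.4  0.56 0.05]
```

Tilt is done. Now I'll let go, rise, and work out the move to the pan screw.

```bash
python3 -m crank '0 0 0 0 0 0;0 0 0 0 0 0;0 0 0 0 0 0;0 0 0 0 0 0;0 -.02 0 0 0 0;0 -.04 0 0 0 0;0 -.075 0 0 0 0;0 -.075 0 0 0 0' 0 40; python3 look.py; python3 go.py .548 -.1285 .24 116
```

```text
time: 4.8
ee_pos: [0.5244, -0.0225, 0.2426]
tcp_rot: [-90.2, 0.3, 151.0]
wrist_force: [0.5, 0.6, 1.5]
opening: 0.0428
top spot [ -7.9 200.2] err [32.5 -0.7] turn cw tilt -0.008 pan 0.991
scene spot [ -8.2 201.2] err [32.6 -1. ] turn cw tilt 0.003 pan 0.991
4.9 [ -2.5   1.2   5.8  94.5  -0.  -63.4] [ 0.5236 -0.0224  0.2389] [-9.00e+01  1.00e-01  1.51e+02] 0.04277921105924035 [0.01 0.   0.04]
t 4.9 q [ -2.5   1.2   5.8  94.5  -0.  -63.4] F [-0.7  1.  -0.7] op 0.0428 [ 0.5236 -0.0224  0.2389] [-9.00e+01  1.00e-01  1.51e+02]
[-0.0728 -0.0011  0.0809] [ 0.001  0.61  -0.001]
```

```bash
python3 -m crank '-.028 0 .031 0 .14 0;-.055 0 .06 0 .28 0;-.073 0 .081 0 .42 0;-.073 0 .081 0 .56 0;-.073 0 .081 0 .61 0;-.073 0 .081 0 .61 0;-.073 0 .081 0 .61 0'; python3 go.py .548 -.1285 .162 116
python3 - <<'E'
from h import *
b=vision.camera("scene")
cv2.imwrite("pics/p2.png",cv2.resize(b[170:290,190:290,::-1],None,fx=4,fy=4,interpolation=cv2.INTER_CUBIC))
E
```

```text
time: 5.6
ee_pos: [0.5475, -0.1285, 0.2373]
tcp_rot: [-89.9, -0.0, 116.1]
wrist_force: [0.1, -0.2, -0.0]
opening: 0.0428
t 5.6 q [-13.2   6.7  11.4  94.8  -0.  -39.3] F [ 0.1 -0.2 -0. ] op 0.0428 [ 0.5475 -0.1285  0.2373] [-89.9  -0.  116.1]
[-0.0003  0.0753 -0.0005] [-0.001  0.002  0.001]
```

View pics/p2.png

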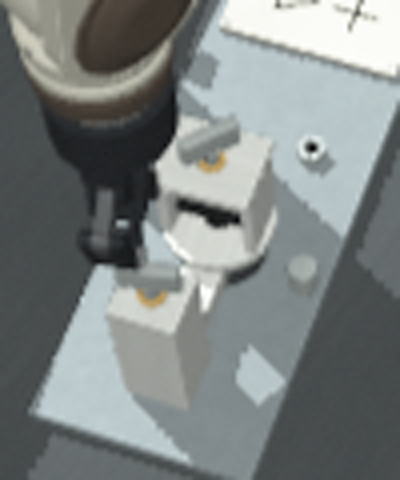

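The tilt bar has turned, at about (208,140), and the gripper stands over the pan bar at about (150,275). I'll descend, grip, and turn it clockwise by 0.99 rad.

```bash
python3 -m crank '0 .02 0 0 0 0;0 .04 0 0 0 0;0 .055 0 0 0 0;0 .07 0 0 0 0;0 .075 0 0 0 0;0 .075 0 0 0 0' && python3 -m crank '0 0 0 0 0 0;0 0 0 0 0 0;0 0 0 0 0 0;0 0 0 0 0 0;0 0 0 0 0 0;0 0 0 0 0 0' 1 40; python3 look.py
```

```text
time: 6.25
ee_pos: [0.5474, -0.1283, 0.1626]
tcp_rot: [-89.9, -0.0, 116.1]
wrist_force: [-0.9, -0.2, -0.2]
opening: 0.0424
time: 6.85
ee_pos: [0.5481, -0.1286, 0.1642]
tcp_rot: [-90.1, 0.1, 116.0]
wrist_force: [-0.3, 0.8, 5.8]
opening: 0.01
top spot [ -8.  199.9] err [32.6 -0.4] turn cw tilt -0.017 pan 0.995
scene spot [ -8.4 201.5] err [32.8 -1.3] turn cw tilt 0.011 pan 0.997
6.95 [-13.2   5.8   2.3  86.4   0.  -39.2] [ 0.5481 -0.1286  0.1642] [-90.1   0.  116. ] 0.01014599483215565 [ 0.17  0.16 -0.02]
```

```bash
python3 -m crank '0 0 0 0 .14 0;0 0 0 0 .28 0;0 0 0 0 .42 0;0 0 0 0 .56 0;0 0 0 0 .7 0;0 0 0 0 .84 0;0 0 0 0 .96 0;0 0 0 0 1 0'; python3 -m crank '0 0 0 0 0 0;0 0 0 0 0 0'; python3 look.py
```

```text
time: 7.75
ee_pos: [0.5481, -0.128, 0.1642]
tcp_rot: [-90.1, -0.1, 58.5]
wrist_force: [-0.6, 3.7, 5.7]
opening: 0.0101
time: 7.95
ee_pos: [0.5481, -0.128, 0.1642]
tcp_rot: [-90.0, -0.1, 58.8]
wrist_force: [-0.8, 4.8, 6.0]
opening: 0.0104
top spot [ 24.5 199.1] err [0.1 0.4] turn cw tilt -0.015 pan 0.001
scene spot [ 23.8 199.8] err [0.6 0.4] turn cw tilt -0.013 pan 0.019
8.05 [-13.2   5.8   2.3  86.4   0.1  18.1] [ 0.5481 -0.128   0.1642] [-90.1  -0.1  58.8] 0.010701525715942638 [ 0.81  0.18 -0.09]
```

The spot is within 1 mm of the ring's centre in both views. Now I'll let go, rise and check.

```bash
python3 -m crank '0 0 0 0 0 0;0 0 0 0 0 0;0 0 0 0 0 0;0 0 0 0 0 0;0 -.02 0 0 0 0;0 -.04 0 0 0 0;0 -.075 0 0 0 0;0 -.1 0 0 0 0' 0 40; python3 -m crank '0 0 0 0 0 0;0 0 0 0 0 0;0 0 0 0 0 0'; python3 look.py
python3 - <<'E'
from h import *
a=vision.camera("top");b=vision.camera("scene")
r=lambda i:cv2.resize(i,(400,400),interpolation=cv2.INTER_CUBIC)
cv2.imwrite("pics/p3.png",np.hstack([r(a[230:305,195:270]),r(b[140:290,190:340])])[:,:,::-1])
E
```

```text
time: 8.85
ee_pos: [0.5477, -0.1286, 0.265]
tcp_rot: [-90.1, -0.0, 58.7]
wrist_force: [-0.1, 0.3, -1.0]
opening: 0.0425
time: 9.15
ee_pos: [0.5475, -0.1285, 0.262]
tcp_rot: [-89.9, 0.0, 58.7]
wrist_force: [1.1, -0.3, -0.3]
opening: 0.0423
top spot [ 24.5 199. ] err [0.1 0.5] turn cw tilt -0.018 pan 0.0
scene spot [ 23.8 199.9] err [0.6 0.3] turn cw tilt -0.013 pan 0.018
9.25 [-13.2   7.3  14.8  97.6  -0.   18.1] [ 0.5474 -0.1285  0.262 ] [-89.9   0.   58.7] 0.04283127062146136 [ 0.02 -0.03  0.  ]
```

View pics/p3.png

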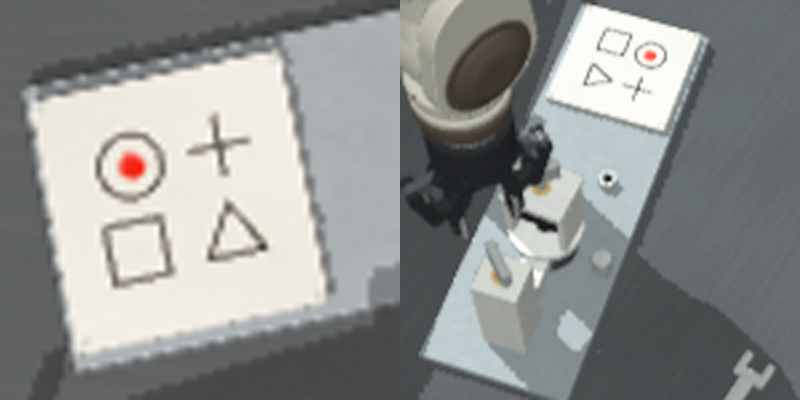

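The spot sits in the middle of the ring in both views, at about (131,166) and (650,56). The gripper is clear of both screws.

```bash
python3 -c "from workcell import bot; print(bot.job_done())"
```

```text
the job is handed in; nothing more can be done
None
```

The whole red spot now lies inside the ring mark, and the job is handed in after about 9 s of the 48 s allowed. I turned the tilt screw about 0.68 rad anticlockwise and let go, then turned the pan screw about 1.0 rad clockwise and let go.

- **Spot position:** both cameras put its centre within 0.7 mm of the ring's centre, where about 9 mm was allowed. It did not shift when I let go of the pan screw.
- **Robot:** the gripper ended open, about 100 mm above the pan screw and touching nothing. Every wrist force reading was under 10 N.
- **Other things on the bench:** the socket and nut look unmoved in the last picture. I did not check the rest separately, but the arm did not go near them.
- **Disagreements:** the two cameras differed by 1–2 mm on absolute positions, so I steered by the offset from spot to ring within each view. My estimate of the tilt bar's starting angle from the picture was about 7° off the one implied by the spot, which did not affect the result.

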